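# Hold a turned pin half drawn for the wood burner

## Robot

A 6-joint arm with a two-finger parallel gripper is mounted at the origin on the work surface. World frame = base frame: x ahead of the robot, y to its left, z up, the work surface at z = 0. Lengths are in m, angles in rad, forces in N, time in s.
With the tool pointing down it reaches from about 0.25 to 0.725 m from the base axis. Payload 4 kg.
Tool frame: the origin (TCP) lies on the centre line of the jaws, within the pads' length; the fingertips stand ahead of it and the grasp point (between the pads) lies 3 mm ahead of it (bot.tcp_to_tips is the z of the fingertips in the tool frame, in m); z points along the fingers, y is the line along which they close (so a half turn about z gives the same grasp; the last joint's range is limited). The gripper opens to 85 mm and grips with 20 to 120 N. Pads are 22 mm wide; open, the fingers measure 114 mm over their backs; the gripper's body (76 mm by 85 mm) begins 54 mm behind the grasp point. The pads swing forward as they close: fully open they stand 13 mm farther back than shut.
Start: joints at [1.124, 0.241, 0.005, 1.335, 0, 1.571], TCP at [0.216, 0.451, 0.253] pointing down, gripper open.
Joint ranges: [-2.72, 2.72], [-1.05, 1.87], [-1.09, 1.28], [-1.99, 2.15], [-1.42, 1.44], [-3.14, 3.14]. Speed limits (rad/s): [2.79, 2.79, 3.14, 3.14, 3.14, 3.14].

## Interface

Orientations are given as a unit quaternion [x, y, z, w].
In Python, from workcell import telemetry, camera, camera_params, ticket, boxes_of, cut_out, spot_point, bot gives the robot as it stands.
- The arm moves only by the shell command python3 -m creep 'ROWS'. ROWS is text: rows parted by semicolons, each of 5 numbers parted by spaces: the opening, from 0 (shut) to 1 (fully open), then the shift along the tool's x, y, z in units of 150 mm (1.0 is 150 mm), then the turn about the tool's z in units of 180 degrees (1.0 is 180 degrees). In form: claw x y z turn; .... A call has 1 to 12 rows; each row is the pose to reach, as a shift and turn from the pose commanded when the call began, along the tool's axes at that moment, turning the shorter way round; what a row does not reach only later rows make up. A row lasts 1/8 s, in which the tool goes at most 62.5 mm and 10.7 degrees, less where a joint would pass 70% of its speed; a pose out of reach is approached as far as the arm can. A call with a number of a shift or a turn outside -1 to 1 is refused whole. A call with a gripper value outside its range is refused whole. The fingers move at their own pace and stop on an object; the grip force is fixed at half the most. Time passes only in rows, so rows that repeat a pose let the fingers close. It gives the time, the measured TCP pose, the force, the opening and the grip force at its end, in the units of the state.
- telemetry.get_obs(): the state, without advancing time (a new reading comes with each control period).
- camera(name): name is "scene" or "side" or "wrist"; returns the picture (420x560x3 uint8, red, green, blue); there is no depth.
- camera_params(name): a dict with "camera_matrix" (3x3 intrinsics, pixels), "eye" and "attitude" of the camera in the world. Camera axes: x right, y down, z forward; pixel columns grow to the right and rows downward; lengths in m; the calibration is good to about 2 mm. A picture is of the moment at which its call begins: read the wrist's pose just before it. camera_params takes no time and is no camera call; for the wrist camera it gives the pose at the moment of the call.
- ticket.job_done(): hands the job in; it is judged then, once.
Trained networks look in the newest picture that a camera, given by its name, has taken for a name from the list of things; names that differ only in an ending like _2 or _b are one class to them, and where a whole thing is asked for, a point or a joint stands for the part that bears it (a point fixed in the world has none). Each returns a list of dicts, best first, with "conf" (0 to 1); they miss things now and then, are a little off and sometimes report something else, mostly with a low value. They report only what shows in the picture. A call takes as long as a camera call. They do not tell look-alikes from the thing itself.
- boxes_of(thing, camera): "at" ([x, y, z] in m, in world coordinates, good to about 4 mm: the middle of the surface that is visible of it).
- cut_out(thing, camera): "pixels" (420x560 bool, what is visible of it).
- spot_point(thing, camera): "at" ([x, y, z] in m, in world coordinates, good to about 4 mm: a listed point, or the origin of a listed thing).
The state is a dict: "clock": time; "joint_pos": joint angles; "joint_vel": joint speeds; "tau": joint torques, N m; "eef_pos": TCP position; "tool_rot": TCP orientation; "ft_force": force on the tool from outside, world axes, zero at the start; "ft_torque": the same for the moment, N m; "grip_width": finger opening in m; "grasp_force": force on a finger pad.
Only numpy, scipy, OpenCV 4.12 (cv2) and the standard library are available. Lean on these libraries where they do the work, as an engineer would, in place of code of your own. Each camera call takes 0.05 s, during which the arm holds its last target. There are 200 camera calls.

## Task

The square-headed wooden pin is seated in the drilled block. Take it by its head with a gentle grip (the soft wood dents above about 60 N of squeeze) and draw it straight up, without forcing it sideways or shifting the block, until the underside of its square head is level with the top of the brass pointer on the height gauge; its lower end must stay in the bore. Finish while holding it there, still and upright, so that a band can be burnt on the bare shaft, and leave the gauge, the other two pins and everything else alone.

Things in the scene. Friction and masses are not known exactly. Their poses are not given: they have to be found in the camera images.
- square_pin: Pin to draw: pale wood, about 0.08 kg. Round shaft 22 mm in diameter, 108 mm long, 4 mm chamfer at the foot; on it a square head 30 x 30 mm, 45 mm high (108 to 153 mm above the origin). Origin at the centre of the foot's underside, z up along the pin, x and y square to the head's flats. At the start it stands on the floor of any one of the three bores.
- shoulder (a point): Centre of the underside of the square head of the pin, 108 mm above the pin's origin; moves with the pin. At the start it is about 8 mm above the top of the block.
- block: Loose wooden block, about 1.35 kg, 75 mm (x) x 220 mm (y) x 120 mm high, origin at the centre of its underside, z up, x away from the robot. Three upright round bores in its top, in a row along its y axis at y = -70, 0 and +70 mm, 23 mm in diameter, 100 mm deep (floor 20 mm above the origin). Each holds one pin.
- pointer_tip (a point): Tip of the gauge's brass pointer, on its flat upper face; axes as the gauge's, z up. A flat bar 12 mm wide, 6 mm thick, pointing from the post back towards the block; the tip is roughly 80 to 110 mm behind the row of pins and 38 to 66 mm above the starting height of the square head's underside. It slides on the post with 5 N of friction: do not touch.
- gauge: Height gauge, fixed to the table behind the block (farther from the robot): dark wooden base 70 x 70 x 22 mm, origin at the centre of its underside, steel post 12 mm in diameter and 237 mm high overall.
- ball_pin: Neighbouring pin of the same shaft with a ball head 36 mm in diameter, top 142 mm above its origin (centre of the foot's underside). In another bore; leave it.
- disc_pin: Neighbouring pin of the same shaft with a flat round head 38 mm in diameter and 12 mm thick, top 120 mm above its origin (centre of the foot's underside). In another bore; leave it.
- heart: Bystander: flat wooden heart about 85 mm across, 14 mm thick, lying in front of the block; origin in the middle of its underside.
- bowl: Bystander: small wooden bowl, 80 mm in diameter, 40 mm high, in front of the block; origin at the centre of its underside.
- cup: Bystander: dark wooden cup, 66 mm in diameter, 75 mm high, beyond one end of the block; origin at the centre of its underside.
- knob_blank: Bystander: turned wooden knob, 40 mm in diameter, 55 mm high, beyond the other end of the block; origin at the centre of its underside.
- spoon: Bystander: wooden spoon lying on the table to the left; origin under its middle.
- spatula: Bystander: wooden spatula lying on the table to the right; origin under its middle.
Not all that is in view belongs to the job. What is shaped like the ball_pin but blue is not meant.

How it is judged:
On the way:
1. the pin is gripped by the fingers and has begun to rise in its bore (15 mm) (contact force between the fingers and square_pin above 3 N and z of square_pin in the frame of block above 0.035 m), for 0.1 s.
At the end, for the whole second after the job is handed in: Head underside within 7 mm of the pointer tip's upper face in height; pin held by the fingers, still, upright within 0.06 rad, foot 20 mm or more in the bore, under 15 N on the block; block flat on the table, other pins home within 10 mm, bystanders within 30 mm of their places (z of shoulder in the frame of pointer_tip between -0.007 and 0.007 m and z of square_pin in the frame of block below 0.1 m and contact force between the fingers and square_pin above 3 N and angle between square_pin's own z axis and vertical below 0.06 rad and angle between the z axis of square_pin and the z axis of block, either way round below 0.06 rad and linear speed of square_pin below 0.01 m/s and height (world z) of block below 0.004 m and angle between block's own z axis and vertical below 0.03 rad and contact force between square_pin and block below 15 N and z of each of ball_pin, disc_pin in the frame of block below 0.03 m and distance of each of heart, bowl, cup, knob_blank, spoon, spatula from where it was at the start of the episode below 0.03 m); the arm keeps its last pose, push and grip.
It fails at once if the pin is squeezed too hard: more than 70 N on either side (140 N in all) (contact force between the fingers and square_pin above 140 N).
It fails at once if the pin is forced against its bore with more than 30 N (contact force between square_pin and block above 30 N).
It fails at once if the pin is pulled out until less than 15 mm is left in the bore (z of square_pin in the frame of block above 0.105 m).
It fails at once if the block is lifted, tipped or shifted more than 12 mm (distance of block from where it was at the start of the episode above 0.012 m or angle between block's own z axis and vertical above 0.06 rad).
It fails at once if the pointer is moved more than 4 mm, another pin drawn more than 10 mm or a bystander moved more than 30 mm (distance of pointer_tip from where it was at the start of the episode above 0.004 m or z of any of ball_pin, disc_pin in the frame of block above 0.03 m or distance of any of heart, bowl, cup, knob_blank, spoon, spatula from where it was at the start of the episode above 0.03 m).
It also fails if it takes over 35 s, if anything falls off the work surface, if the arm or the gripper's body presses on something with over 40 N, if the wrist force passes 120 N, or if a joint passes its speed limit or range.

## Working session

There is one attempt and no reset: what is moved stays moved. The work goes in short steps, Python scripts to look and compute and a shell command to move; the robot and the scene stay as the last step left them, time stands still between calls to the robot, and variables do not carry over. Pictures are saved under pics/ and viewed, at most 10 in all, crops included, and the job is handed in when it is done.

```bash
mkdir -p pics; python3 - <<'E'
from workcell import *
import cv2,numpy as np
o=telemetry.get_obs();print({k:np.round(v,3) for k,v in o.items()}, bot.tcp_to_tips)
ims=[]
for c in("scene","side"):
    im=camera(c);cv2.imwrite(f"pics/{c}0.png",im[:,:,::-1])
    p=camera_params(c);print(c,np.round(p["eye"],3),np.round(p["attitude"],3),np.round(p["camera_matrix"],1).tolist())
    for t in("square_pin","shoulder","pointer_tip","block","ball_pin","disc_pin","gauge","cup","knob_blank","bowl"):
        print(c,t,[(np.round(d["at"],4).tolist(),round(d["conf"],2)) for d in spot_point(t,c)[:3]])
E
```

```text
{'clock': np.float64(0.0), 'joint_pos': array([ 1.124,  0.241,  0.004,  1.335, -0.   ,  1.571]), 'joint_vel': array([-0.   , -0.   ,  0.   , -0.001, -0.002,  0.002]), 'tau': array([-0.0000e+00, -3.7232e+01,  2.5241e+01,  1.7000e-02, -0.0000e+00,
        0.0000e+00]), 'eef_pos': array([0.216, 0.45 , 0.252]), 'tool_rot': array([ 0.222,  0.975, -0.001, -0.   ]), 'ft_force': array([-0.265, -0.169,  0.057]), 'ft_torque': array([ 0.01 , -0.039, -0.01 ]), 'grasp_force': np.float64(0.0), 'grip_width': np.float64(0.085)} 0.022
scene [1.237 0.37  1.054] [ 0.468  0.82  -0.282 -0.169] [[429.2, 0.0, 283.4], [0.0, 429.2, 207.9], [0.0, 0.0, 1.0]]
scene square_pin []
scene shoulder [([0.5654, -0.0291, 0.1286], 0.46)]
scene pointer_tip [([0.4353, -0.0899, 0.0011], 0.74), ([0.6492, 0.0297, 0.1888], 0.57)]
scene block [([0.5664, -0.0305, -0.0013], 0.79)]
scene ball_pin [([0.657, -0.0564, 0.0016], 0.54), ([0.4331, -0.0907, 0.0032], 0.18)]
scene disc_pin []
scene gauge [([0.7118, 0.0353, -0.0011], 0.91)]
scene cup [([0.5566, 0.163, -0.0004], 0.57)]
scene knob_blank [([0.5991, -0.2255, 0.0041], 0.55)]
scene bowl [([0.4335, -0.0908, 0.0028], 0.57)]
side [ 0.415 -0.982  1.009] [ 0.91  -0.061  0.025 -0.41 ] [[391.6, 0.0, 280.1], [0.0, 391.6, 211.6], [0.0, 0.0, 1.0]]
side square_pin []
side shoulder [([0.5616, -0.0323, 0.1285], 0.49), ([0.4489, 0.0112, 0.0025], 0.22)]
side pointer_tip [([0.4313, -0.0901, -0.0004], 0.63), ([0.6518, 0.0275, 0.1878], 0.62)]
side block [([0.5639, -0.0309, 0.0011], 0.82)]
side ball_pin [([0.6603, -0.0535, 0.0005], 0.62)]
side disc_pin []
side gauge [([0.7079, 0.0365, -0.0], 0.94)]
side cup [([0.5586, 0.1599, -0.0036], 0.41)]
side knob_blank [([0.5944, -0.2259, 0.0009], 0.75)]
side bowl [([0.4326, -0.0884, -0.0025], 0.8)]
```

View pics/scene0.png

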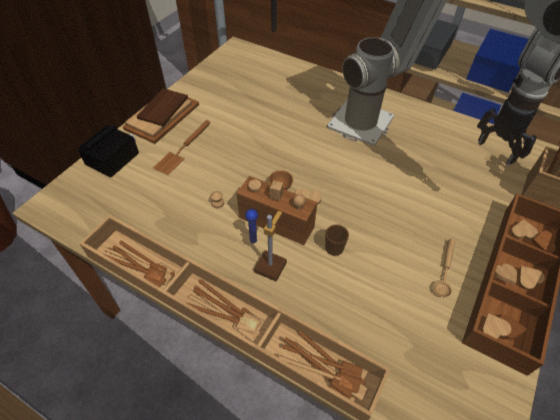

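View pics/side0.png

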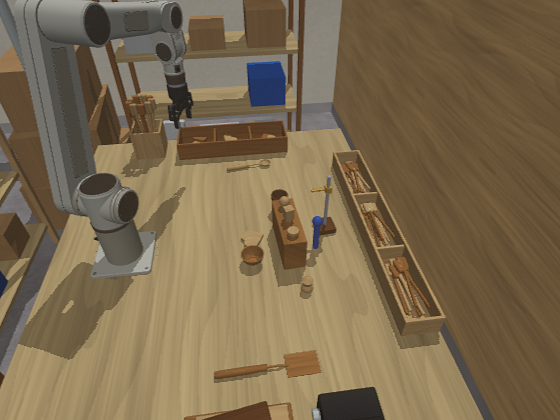

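The scene shows the square pin in the middle bore (270,190). The ball pin is on the +y side (298,200) and the disc pin on the −y side (255,185). The gauge is behind (270,235), with the blue decoy next to it. I'm moving above the pin, with the jaws turned to close across the block.

```bash
python3 -m creep '1 -0.33 -0.18 -0.1 0; 1 -0.67 -0.36 -0.2 0; 1 -1 -0.54 -0.3 0; 1 -1 -0.54 -0.3 0' && python3 -m creep '1 -0.33 -0.18 0 0; 1 -0.67 -0.36 0 0; 1 -1 -0.54 0 0; 1 -1 -0.54 0 0' && python3 -m creep '1 -0.33 -0.18 0 0; 1 -0.67 -0.36 0 0; 1 -1 -0.54 0 0; 1 -1 -0.54 0 0' && python3 -m creep '1 -0.24 -0.13 0 0.06; 1 -0.48 -0.27 0 0.12; 1 -0.48 -0.27 0 0.18; 1 -0.48 -0.27 0 0.24; 1 -0.48 -0.27 0 0.3; 1 -0.48 -0.27 0 0.357; 1 -0.48 -0.27 0 0.357; 1 -0.48 -0.27 0 0.357; 1 -0.48 -0.27 0 0.357'
python3 - <<'E'
from workcell import *
import cv2,numpy as np
o=telemetry.get_obs();print({k:np.round(v,3) for k,v in o.items()})
p=camera_params("wrist");print(np.round(p["eye"],4),np.round(p["attitude"],4),p["camera_matrix"])
im=camera("wrist");cv2.imwrite("pics/w0.png",im[:,:,::-1])
for t in("square_pin","shoulder","pointer_tip","block","ball_pin","disc_pin"):
  for f in (spot_point,boxes_of):
    print(f.__name__,t,[(np.round(d["at"],4).tolist(),round(d["conf"],2)) for d in f(t,"wrist")[:3]])
E
```

```text
clock: 1.6
eef_pos: [0.3186, 0.3109, 0.2998]
tool_rot: [0.225, 0.974, 0.001, 0.001]
ft_force: [-0.2, 0.5, -0.0]
grip_width: 0.0851
grasp_force: 0.0
clock: 2.1
eef_pos: [0.418, 0.1733, 0.2978]
tool_rot: [0.224, 0.975, -0.0, -0.0]
ft_force: [-0.4, -0.1, -0.0]
grip_width: 0.0853
grasp_force: 0.0
clock: 2.6
eef_pos: [0.5182, 0.0364, 0.2972]
tool_rot: [0.223, 0.975, -0.0, -0.0]
ft_force: [-0.0, -0.1, 0.4]
grip_width: 0.0857
grasp_force: 0.0
clock: 3.72
eef_pos: [0.5642, -0.0296, 0.2983]
tool_rot: [0.705, 0.709, 0.0, -0.0]
ft_force: [0.1, -0.2, -0.3]
grip_width: 0.0853
grasp_force: 0.0
{'clock': np.float64(3.725), 'joint_pos': array([-0.052,  0.361,  0.287,  1.497,  0.   ,  1.514]), 'joint_vel': array([-0.009,  0.   ,  0.002,  0.001, -0.003,  0.006]), 'tau': array([ 1.5500e-01, -4.3535e+01,  2.5805e+01,  6.0000e-03,  9.0000e-03,
       -9.0000e-03]), 'eef_pos': array([ 0.564, -0.03 ,  0.298]), 'tool_rot': array([ 0.705,  0.709,  0.   , -0.   ]), 'ft_force': array([ 0.105, -0.238, -0.261]), 'ft_torque': array([ 0.002, -0.037, -0.009]), 'grasp_force': np.float64(0.0), 'grip_width': np.float6
[... 235 characters left out ...]
5, 0.0201], 0.62)]
call square_pin [([0.5627, -0.0232, 0.1717], 0.76)]
call shoulder [([0.5635, -0.0315, 0.1262], 0.86)]
call shoulder [([0.563, -0.025, 0.1754], 0.89)]
call pointer_tip [([0.6484, 0.0301, 0.1879], 0.86)]
call pointer_tip [([0.6926, 0.0345, 0.1855], 0.86)]
call block [([0.5632, -0.0315, 0.0018], 0.93), ([0.5948, -0.2274, -0.0028], 0.3)]
call block [([0.5616, -0.0062, 0.1218], 0.62)]
call ball_pin [([0.5617, 0.036, 0.0192], 0.9), ([0.6584, -0.0506, -0.0056], 0.77)]
call ball_pin [([0.6552, -0.0468, 0.129], 0.94), ([0.5595, 0.0346, 0.1587], 0.92)]
call disc_pin [([0.5616, -0.0307, 0.0016], 0.34)]
call disc_pin [([0.5589, 0.0358, 0.1582], 0.7), ([0.5742, -0.0971, 0.1407], 0.61)]
```

View pics/w0.png

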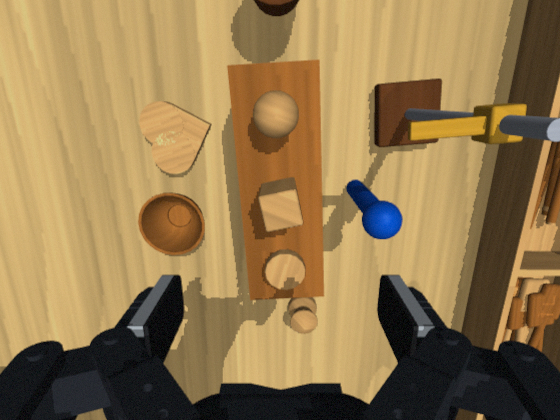

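The wrist view shows the square head at about (281,208), turned relative to the block. The pointer tip is at (410,130) and the blue decoy at (382,218). I'll zoom in to get the head's corners.

```bash
python3 - <<'E'
import cv2,numpy as np
im=cv2.imread("pics/w0.png")
a=cv2.resize(im[165:245,240:320],None,fx=7,fy=7,interpolation=cv2.INTER_CUBIC)
b=cv2.resize(im[90:170,390:425],None,fx=6,fy=7,interpolation=cv2.INTER_CUBIC)
cv2.imwrite("pics/z0.png",np.hstack([a,b]))
E
```

```text
(no output)
```

View pics/z0.png

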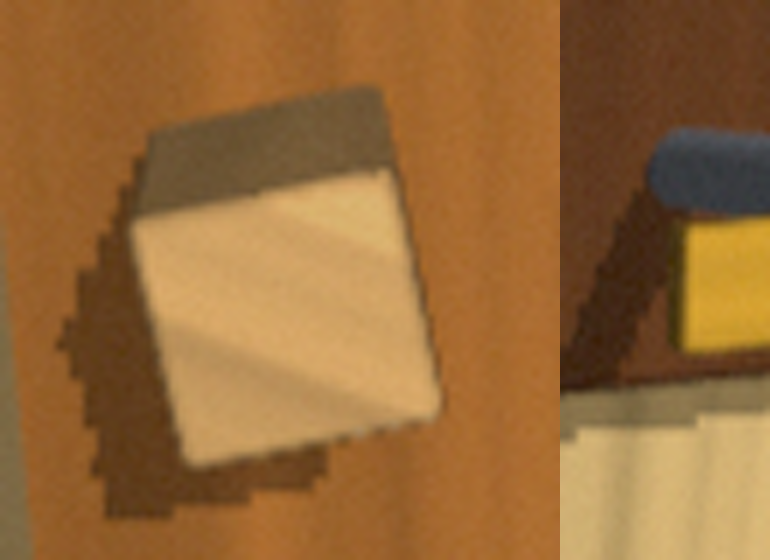

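```bash
cat > h.py <<'E'
import numpy as np
from scipy.spatial.transform import Rotation as R
def plane(uv,z,eye,q,K):
    d=R.from_quat(q).apply(np.linalg.solve(K,np.r_[uv,1])); return eye+d*(z-eye[2])/d[2]
E
python3 - <<'E'
from h import *
from workcell import *
p=camera_params("wrist");a=(p["eye"],p["attitude"],p["camera_matrix"])
c=np.array([plane(np.array([240+x/7-.5,165+y/7-.5]),.173,*a) for x,y in[(133,220),(390,168),(440,412),(188,466)]])
print(c,c.mean(0))
e=[c[1]-c[0],c[2]-c[3],c[2]-c[1],c[3]-c[0]]
for v in e: print(np.linalg.norm(v),np.degrees(np.arctan2(v[1],v[0])))
o=telemetry.get_obs();M=R.from_quat(o["tool_rot"]).as_matrix();print(M.round(4),o["eef_pos"])
print("pin in tool",M.T@(c.mean(0)-o["eef_pos"]))
print(plane(np.array([410.3,130.5]),.188,*a))
for x,y in[(229,66),(319,60),(323,296),(251,299)]:print(plane(np.array([x,y]),.12,*a))
E
```

```text
[[ 0.54798789 -0.01889011  0.173     ]
 [ 0.57547658 -0.01307461  0.173     ]
 [ 0.58143809 -0.04076439  0.173     ]
 [ 0.55359967 -0.04721862  0.173     ]] [ 0.56462556 -0.02998693  0.173     ]
0.028097120637636374 11.94533669580002
0.02857682577195585 13.05317479750518
0.02832426052446888 -77.84987741692031
0.02887900074968964 -78.79496670003543
[[-2.4e-03  1.0e+00 -1.0e-04]
 [ 1.0e+00  2.4e-03  0.0e+00]
 [ 0.0e+00 -1.0e-04 -1.0e+00]] [ 0.5642928  -0.03036929  0.29827678]
pin in tool [0.0003806  0.00034101 0.12527676]
[0.65056057 0.03063825 0.188     ]
[0.52246843 0.07573192 0.12      ]
[0.59543068 0.0803963  0.12      ]
[ 0.60781841 -0.13843793  0.12      ]
[ 0.53503267 -0.14208678  0.12      ]
```

```bash
python3 -m creep '1 0 0 0 -0.067; 1 0 0 0.2 -0.067; 1 0 0 0.4 -0.067; 1 0 0 0.6 -0.067; 0.8 0 0 0.75 -0.067; 0.6 0 0 0.87 -0.067; 0.5 0 0 0.945 -0.067; 0.5 0 0 0.945 -0.067; 0.45 0 0 0.945 -0.067; 0.45 0 0 0.945 -0.067'
python3 - <<'E'
from h import *
from workcell import *
import cv2
p=camera_params("wrist");a=(p["eye"],p["attitude"],p["camera_matrix"])
o=telemetry.get_obs();print(o["eef_pos"],o["tool_rot"],o["grip_width"],o["ft_force"])
im=camera("wrist");cv2.imwrite("pics/w1.png",cv2.resize(im[180:400,180:380,::-1],None,fx=2.7,fy=2.7,interpolation=cv2.INTER_CUBIC))
K=p["camera_matrix"];M=R.from_quat(o["tool_rot"]).as_matrix()
for y in(-.02,0,.02):
    w=o["eef_pos"]+M@[0,y,-(0.173-o["eef_pos"][2])]; c=K@R.from_quat(a[1]).inv().apply(w-a[0]);print(y,c[:2]/c[2],(c[:2]/c[2]-180)*2.7)
E
```

```text
clock: 5.62
eef_pos: [0.5649, -0.0303, 0.1575]
tool_rot: [0.628, 0.778, 0.001, 0.001]
ft_force: [0.1, 0.3, -0.1]
grip_width: 0.0386
grasp_force: 0.0
[ 0.5649433  -0.03032169  0.15754302] [6.27965355e-01 7.78240715e-01 5.64086263e-04 7.64230495e-04] 0.038609595485363454 [ 0.10005847  0.27106616 -0.0562269 ]
-0.02 [225.70579592 329.43038311] [123.405649   403.46203439]
0 [280.09184236 329.4261721 ] [270.24797437 403.45066466]
0.02 [334.47146505 329.42196159] [417.07295564 403.43929629]
```

View pics/w1.png

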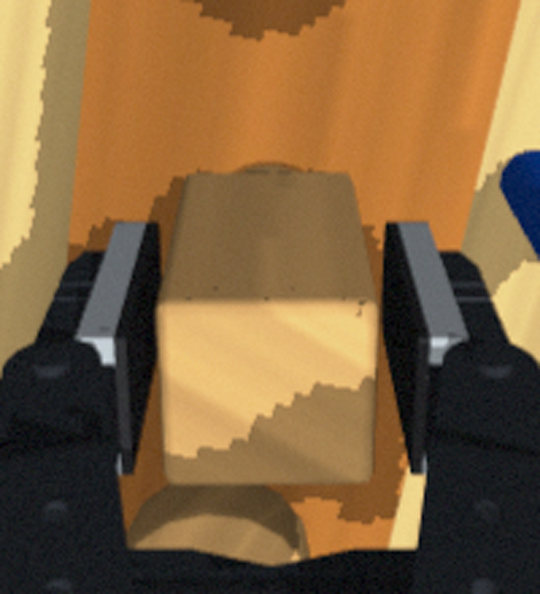

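The head sits square between the pads and centred to within about 0.3 mm: its edges are at 162 and 376, and the jaw centre is at 270. I'm closing in steps and watching the force.

```bash
python3 -m creep '0.4 0 0 0 0; 0.37 0 0 0 0; 0.36 0 0 0 0; 0.36 0 0 0 0'; python3 -m creep '0.345 0 0 0 0; 0.335 0 0 0 0; 0.335 0 0 0 0'
```

```text
clock: 6.18
eef_pos: [0.5643, -0.0303, 0.1565]
tool_rot: [0.628, 0.778, -0.0, -0.0]
ft_force: [-0.2, -0.5, 0.1]
grip_width: 0.0312
grasp_force: 0.0
clock: 6.55
eef_pos: [0.5644, -0.0303, 0.1567]
tool_rot: [0.628, 0.778, 0.0, 0.0]
ft_force: [-0.3, 0.4, 0.5]
grip_width: 0.0298
grasp_force: 44.8
```

```bash
python3 -m creep '0.335 0 0 0 0; 0.335 0 0 -0.02 0; 0.335 0 0 -0.04 0; 0.335 0 0 -0.06 0; 0.335 0 0 -0.08 0; 0.335 0 0 -0.1 0; 0.335 0 0 -0.12 0; 0.335 0 0 -0.14 0; 0.335 0 0 -0.14 0'
```

```text
clock: 7.68
eef_pos: [0.5645, -0.0303, 0.1779]
tool_rot: [0.628, 0.778, 0.0, 0.0]
ft_force: [0.6, 0.3, -1.0]
grip_width: 0.0297
grasp_force: 44.8
```

```bash
python3 -m creep '0.335 0 0 -0.025 0; 0.335 0 0 -0.05 0; 0.335 0 0 -0.075 0; 0.335 0 0 -0.1 0; 0.335 0 0 -0.125 0; 0.335 0 0 -0.15 0; 0.335 0 0 -0.175 0; 0.335 0 0 -0.2 0; 0.335 0 0 -0.22 0; 0.335 0 0 -0.24 0; 0.335 0 0 -0.24 0'
python3 - <<'E'
from workcell import *
import cv2,numpy as np
o=telemetry.get_obs();print(o["eef_pos"],o["ft_force"])
b=[]
for c in("scene","side"):
    im=camera(c)
    for t in("shoulder","pointer_tip","block"):
        print(c,t,[(np.round(d["at"],4).tolist(),round(d["conf"],2)) for k in range(3) for d in spot_point(t,c)[:2]])
    b.append(cv2.resize(im[150:280,215:345] if c=="scene" else im[150:280,250:380],None,fx=3,fy=4,interpolation=cv2.INTER_CUBIC)[:,:,::-1])
cv2.imwrite("pics/l1.png",np.hstack(b))
E
```

```text
clock: 9.05
eef_pos: [0.5645, -0.0303, 0.2139]
tool_rot: [0.628, 0.778, 0.0, 0.0]
ft_force: [-0.0, 0.6, -1.6]
grip_width: 0.0294
grasp_force: 44.8
[ 0.56447391 -0.03028658  0.21386334] [-0.00304985  0.60337479 -1.5780279 ]
scene shoulder [([0.5576, 0.1602, 0.0013], 0.64), ([0.5664, -0.0306, 0.1863], 0.44), ([0.5576, 0.1602, 0.0013], 0.64), ([0.5664, -0.0306, 0.1863], 0.44), ([0.5576, 0.1602, 0.0013], 0.64), ([0.5664, -0.0306, 0.1863], 0.44)]
scene pointer_tip [([0.6457, 0.0279, 0.1872], 0.66), ([0.6457, 0.0279, 0.1872], 0.66), ([0.6457, 0.0279, 0.1872], 0.66)]
scene block [([0.5683, -0.0315, -0.0024], 0.76), ([0.5683, -0.0315, -0.0024], 0.76), ([0.5683, -0.0315, -0.0024], 0.76)]
side shoulder [([0.5609, -0.0306, 0.1843], 0.77), ([0.5609, -0.0306, 0.1843], 0.77), ([0.5609, -0.0306, 0.1843], 0.77)]
side pointer_tip [([0.6468, 0.0266, 0.1874], 0.58), ([0.7092, 0.0396, 0.0028], 0.29), ([0.6468, 0.0266, 0.1874], 0.58), ([0.7092, 0.0396, 0.0028], 0.29), ([0.6468, 0.0266, 0.1874], 0.58), ([0.7092, 0.0396, 0.0028], 0.29)]
side block [([0.5617, -0.03, 0.0005], 0.64), ([0.5617, -0.03, 0.0005], 0.64), ([0.5617, -0.03, 0.0005], 0.64)]
```

View pics/l1.png

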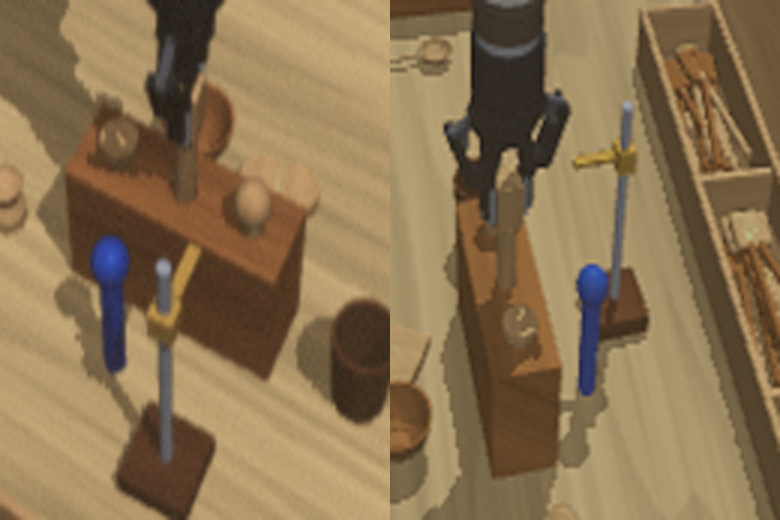

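The pin is rising cleanly in its bore, with the neighbours seated and the gauge clear. The shoulder is at about 0.185 m and the pointer at about 0.188 m, so I'm raising it the last 2.5 mm.

```bash
python3 -m creep '0.335 0 0 -0.008 0; 0.335 0 0 -0.017 0; 0.335 0 0 -0.017 0; 0.335 0 0 -0.017 0; 0.335 0 0 -0.017 0; 0.335 0 0 -0.017 0'
python3 - <<'E'
from workcell import *
import numpy as np
for c in("scene","side","wrist"):
    camera(c)
    for t in("shoulder","pointer_tip"): print(c,t,[(np.round(d["at"],4).tolist(),round(d["conf"],2)) for d in spot_point(t,c)[:2]])
E
```

```text
clock: 10.8
eef_pos: [0.5643, -0.0303, 0.216]
tool_rot: [0.628, 0.778, -0.0, -0.0]
ft_force: [0.2, 1.6, -0.7]
grip_width: 0.0298
grasp_force: 44.8
scene shoulder [([0.5642, -0.0304, 0.1868], 0.5)]
scene pointer_tip [([0.6481, 0.028, 0.1903], 0.49)]
side shoulder [([0.5643, -0.0291, 0.1868], 0.65)]
side pointer_tip [([0.6462, 0.0275, 0.184], 0.62)]
wrist shoulder [([0.5623, -0.0298, 0.1878], 0.8)]
wrist pointer_tip [([0.6471, 0.0305, 0.1879], 0.72)]
```

Shoulder and pointer agree to within about 1 mm, so I'm handing the job in.

```bash
python3 -c "
from workcell import *
print(ticket.job_done())"
```

```text
the job is handed in; nothing more can be done
None
```

The job is handed in: the arm is holding the square pin upright and still at 44.8 N per pad, its head underside measured within about 1 mm of the pointer's top and its foot still in the bore; the hand-in gave no pass/fail verdict.

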